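# Roll a bamboo culm into the sawing cradle and up to its stop

### The job

Get the bamboo culm that lies on the bench ready for sawing: with your fingertips, roll it over the bench, up the low ramp and down into the V of the wooden sawing cradle, then push it endways along the V until its end is right up against the stop board. Roll and push it only: do not pick it up, and leave the other things on the bench where they are. Finish with your hand clear.

Things in the scene. Friction and masses are not known exactly. Their poses are not given: they have to be found in the camera images.
- culm: The workpiece: a hollow length of dry bamboo, 50 mm in diameter, 200 mm long, about 0.2 kg, lying free on the open bench on the robot's side of the cradle, parallel to its V within 10 degrees. Origin: middle of its axis, 25 mm above the bench at first; y axis along its length; x and z go round as it rolls. It rolls at a light push and soon stops; on the ramp it rolls back if let go.
- cradle: The sawing cradle, pale wood, fixed to the bench: two battens side by side, 170 mm long, with a V between them, and a stop board across one end. Origin on the bench under the V's centre line; y axis along the V towards the stop board; x axis across the V, away from the robot's side; z up. The battens run from y = -70 mm (open end) to y = 100 mm.
- crest (a point): Top of the robot-side batten, mid-length: cradle x = -27 mm, y = 15 mm, 15 mm above the bench. On the robot's side of it a ramp slopes down to the bench, which it meets 50 mm away at cradle x = -77 mm; beyond it, after 5 mm of flat, a 45 degree face goes down to the bench at x = -7 mm. Axes as the cradle's.
- vee (a point): Centre of the V, 28 mm above the bench, at cradle x = 0, y = 0: the axis of a fully seated culm passes through it along the cradle's y axis, and with its end against the stop board the culm's origin is here, the other end 30 mm beyond the battens' open end. The far 45 degree face goes from the bench at x = 7 mm up to 42 mm high at x = 49 mm; the far batten ends at x = 75 mm.
- stop_face (a point): Point on the inner face of the stop board where the middle of the culm's end meets it: cradle x = 0, y = 100 mm, 28 mm above the bench. The board is 24 mm thick (y = 100 to 124 mm), spans x = -52 to 75 mm and is 58 mm high. Axes as the cradle's.
- offcut: Bystander: short standing ring of bamboo, 64 mm across, 50 mm high, to the left of the culm. Origin under its centre.
- knife: Bystander: bamboo-splitting knife lying flat, 295 mm long, 18 mm high, left of the stop board. Its x axis points to the blade; the blade's tip is at x = 150 mm, the handle's end at x = -145 mm.
- mallet: Bystander: wooden mallet with a square head 56 x 100 x 56 mm, behind the cradle. Origin under the head's centre, the handle runs 230 mm along its x axis.
- glue: Bystander: white glue bottle standing upright, 54 mm across, 150 mm high, beyond the open end of the cradle. Origin under its centre.
- saw: Bystander: pull saw lying flat, 450 mm long, 20 mm high, to the right of the cradle's open end. Its x axis points to the blade, blade's tip at x = 260 mm, handle's end at x = -190 mm.
- tumbler: Bystander: bamboo tumbler holding marking sticks, 68 mm across, 150 mm high over all, to the right of the culm. Origin under its centre.
- basket: Bystander: small round basket, 150 mm across, 70 mm high, far to the left. Origin under its centre.
Not all that is in view belongs to the job. Leave any turquoise or yellow look-alike of the culm alone.

How it is judged:
By the outcome, as a careful person would: the job done as asked, in the order asked, and still so for the second after the job is handed in, with the robot touching nothing.
It also fails if it takes over 48 s, if anything falls off the work surface, if the arm or the gripper's body presses on something with over 40 N, if the wrist force passes 120 N, or if a joint passes its speed limit or range.

### The arm

A 6-joint arm with a two-finger parallel gripper is mounted at the origin on the work surface. World frame = base frame: x ahead of the robot, y to its left, z up, the work surface at z = 0. Lengths are in mm, angles in rad, forces in N, time in s.
With the tool pointing down it reaches from about 400 to 925 mm from the base axis. Payload 12.5 kg.
Tool frame: the origin (TCP) lies at the centre of the arm's flange, where the gripper is bolted on; the fingertips stand 190 mm ahead of it and the grasp point (between the pads) lies 171 mm ahead of it; z points along the fingers, y is the line along which they close (so a half turn about z gives the same grasp; the last joint's range is limited). The gripper opens to 95 mm and grips with 3 to 60 N. Pads are 20 mm wide; open, the fingers measure 119 mm over their backs; the gripper's body (75 mm by 180 mm) begins 59 mm behind the grasp point.
Start: joints at [-1.39, 0.491, 1.559, -0, 1.092, -0.106], TCP at [176.822, -599.465, 404.761] pointing down, gripper open.
Joint ranges: [-3.1, 3.1], [-0.84, 2.19], [0.05, 2.79], [-1.13, 4.28], [0.06, 2.93], [-2.69, 2.69]. Speed limits (rad/s): [2.22, 2.22, 2.79, 3.14, 3.14, 3.14].

### API

Orientations are given as [roll, pitch, yaw] about the fixed x, y, z axes, in that order (R = Rz(yaw) Ry(pitch) Rx(roll)).
In Python, from cell import env, read_camera, search_frame, cut_out gives the robot as it stands. The module is installed in compiled form; this text tells all that it offers.
- The arm moves only by the tool move_arm, never from a script. Its argument "commands" is a list of rows, each a list of 3 entries, a list of its own where there are three numbers: the shift along the world's x, y, z normalised to -1 to 1, where 1 is 0.03 m, then the turn about the world's z normalised to -1 to 1, where 1 is 0.08 rad, then the opening, from -1 (shut) to 1 (fully open), so that 0 is half open. A call has 1 to 20 rows; each row shifts and turns the commanded pose from where the row before left it; what a row does not reach is not made up. A row lasts 1/12 s, in which the tool goes at most 41.7 mm and 7.16 degrees, less where a joint would pass 70% of its speed; a pose out of reach is approached as far as the arm can. A call with a number of a shift or a turn outside -1 to 1 is refused whole. A call with a gripper value outside its range is refused whole. The fingers move at their own pace and stop on an object; the grip force is fixed at half the most. Time passes only in rows, so rows that do not move let the fingers close. It gives the time, the measured TCP pose, the force, the opening and the grip force at its end, in the units of the state.
- env.state(): the state, without advancing time (a new reading comes with each control period).
- read_camera(name): name is "scene" or "side" or "wrist"; returns a dict with "image" (480x640x3 uint8, red, green, blue), "fx", "fy", "cx", "cy" (pixels), "rvec" (rotation vector, rad) and "tvec" (3), from world to camera coordinates, as OpenCV has them. Camera axes: x right, y down, z forward; pixel columns grow to the right and rows downward; lengths in mm; the calibration is good to about 2 mm. A picture is of the moment at which its call begins. There is no depth.
- env.job_done(): hands the job in; it is judged then, once.
Trained networks look in a picture, given as the dict that the camera call returned (one of the last four; its "shot" number tells which), for a name from the list of things; names that differ only in an ending like _2 or _b are one class to them, and where a whole thing is asked for, a point or a joint stands for the part that bears it (a point fixed in the world has none). Each returns a list of dicts, best first, with "confidence" (0 to 1); they miss things now and then, are a little off and sometimes report something else, mostly with a low value. They report only what shows in the picture. A call takes as long as a camera call. They do not tell look-alikes from the thing itself.
- search_frame(thing, picture): "at" ([column, row] in pixels, amid what is visible of it).
- cut_out(thing, picture): "region" (480x640 bool, what is visible of it) and "at" ([column, row] in pixels, amid what is visible of it).
The state is a dict: "t": time; "joints": joint angles; "qvel": joint speeds; "tau": joint torques, N m; "eef_pos": TCP position; "tcp_rot": TCP orientation; "ft_force": force on the tool from outside, world axes, zero at the start; "moment": the same for the moment, N m; "opening": opening from 0.0 (shut) to 1.0 (fully open); "grip_force": force on a finger pad.
Only numpy, scipy, OpenCV 4.12 (cv2) and the standard library are available. Lean on these libraries where they do the work, as an engineer would, in place of code of your own. Each camera call takes 0.05 s, during which the arm holds its last target. There are 200 camera calls.

## Working session

There is one attempt and no reset: what is moved stays moved. The work goes in short steps, Python scripts to look and compute and a tool call to move; the robot and the scene stay as the last step left them, time stands still between calls to the robot, and variables do not carry over. Pictures are saved under pics/ and viewed, at most 10 in all, crops included, and the job is handed in when it is done.

Besides the shell and the picture viewer there is one more tool, called after "Call:" in YAML: its name, and indented under it one key for each argument. move_arm: Moves the arm, as the interface text tells. Its arguments: {"type":"object","properties":{"commands":{"type":"array","items":{"type":"array"}}},"required":["commands"]}

```bash
mkdir -p pics; cat > h.py <<'E'
import numpy as np, cv2
from cell import env, read_camera, search_frame, cut_out
def ray(p,uv):
    R,_=cv2.Rodrigues(np.array(p["rvec"],float)); t=np.array(p["tvec"],float).ravel()
    d=R.T@np.array([(uv[0]-p["cx"])/p["fx"],(uv[1]-p["cy"])/p["fy"],1.]); return -R.T@t,d
def onz(p,uv,z):
    c,d=ray(p,uv); return c+d*(z-c[2])/d[2]
def proj(p,X):
    K=np.array([[p["fx"],0,p["cx"]],[0,p["fy"],p["cy"]],[0,0,1.]])
    return cv2.projectPoints(np.array(X,float).reshape(-1,1,3),np.array(p["rvec"],float),np.array(p["tvec"],float),K,None)[0].reshape(-1,2)
def save(p,n): cv2.imwrite("pics/"+n+".png",cv2.cvtColor(p["image"],cv2.COLOR_RGB2BGR))
E
python3 - <<'E'
from h import *
s=env.state(); print(s["t"],s["eef_pos"],s["tcp_rot"],s["opening"])
for n in("scene","side"):
    p=read_camera(n); save(p,n+"0"); print(n,ray(p,(320,240)))
    for th in("culm","cradle","crest","vee","stop_face","offcut","tumbler","glue","saw","knife","mallet"):
        for r in search_frame(th,p)[:3]:
            print(th,round(r["confidence"],2),np.round(r["at"]),onz(p,r["at"],25).round())
E
```

```text
0.0 [ 176.80260089 -599.42573218  404.15821377] [-3.14046545e+00 -1.00223424e-04  2.86782796e-01] 1.0003019550638106
scene (array([1232.32823324,  -23.27984876,  833.60009838]), array([-0.65550385,  0.16799661, -0.73639304]))
culm 0.95 [298. 181.] [300. 155.  25.]
culm 0.95 [113. 202.] [ 266. -303.   25.]
culm 0.7 [298. 242.] [505. 111.  25.]
cradle 0.96 [340. 292.] [665. 165.  25.]
crest 0.62 [342. 287.] [653. 174.  25.]
vee 0.57 [345. 288.] [658. 178.  25.]
vee 0.52 [208. 325.] [ 681. -108.   25.]
stop_face 0.7 [342. 288.] [656. 173.  25.]
offcut 0.67 [376. 218.] [475. 308.  25.]
offcut 0.5 [340. 288.] [654. 170.  25.]
tumbler 0.69 [215. 229.] [420. -69.  25.]
tumbler 0.62 [376. 219.] [478. 306.  25.]
glue 0.86 [209. 327.] [ 685. -107.   25.]
saw 0.64 [164. 342.] [ 698. -194.   25.]
knife 0.92 [445. 313.] [765. 354.  25.]
side (array([ 476.76367787, 1261.07138541,  865.0588845 ]), array([ 0.03543089, -0.8156866 , -0.57744575]))
culm 0.9 [400. 265.] [317. 177.  25.]
culm 0.75 [328. 252.] [505. 127.  25.]
cradle 0.62 [266. 264.] [664. 190.  25.]
crest 0.77 [265. 268.] [664. 207.  25.]
vee 0.59 [267. 266.] [660. 199.  25.]
stop_face 0.69 [267. 268.] [659. 206.  25.]
offcut 0.84 [334. 297.] [484. 310.  25.]
offcut 0.75 [349. 206.] [ 449. -106.   25.]
tumbler 0.57 [351. 206.] [ 441. -111.   25.]
glue 0.88 [263. 195.] [ 718. -160.   25.]
saw 0.92 [292. 191.] [ 628. -188.   25.]
knife 0.79 [229. 317.] [722. 390.  25.]
mallet 0.9 [224. 265.] [771. 201.  25.]
```

View pics/scene0.png

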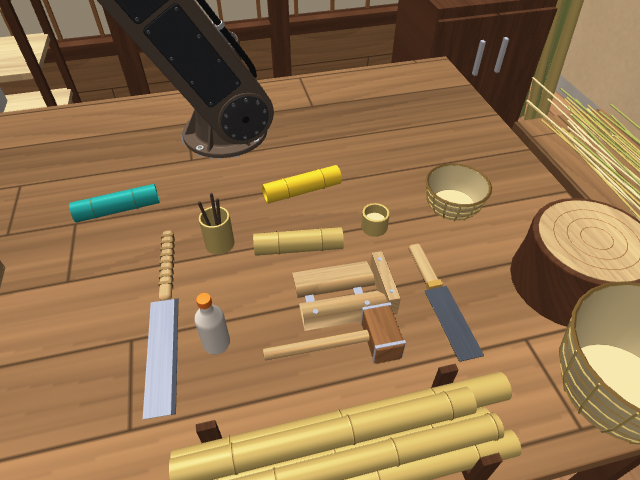

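View pics/side0.png

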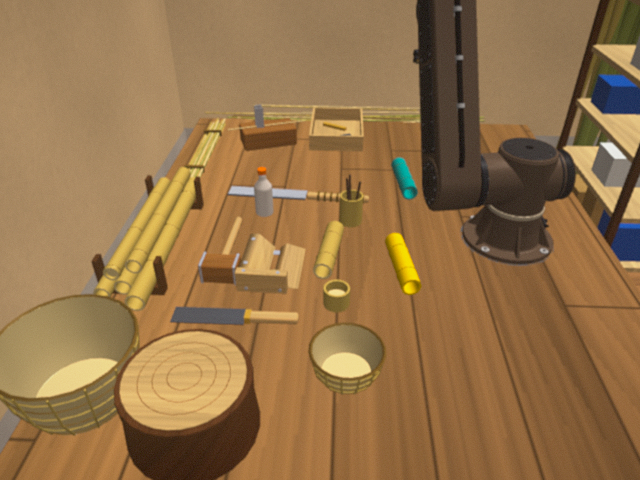

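The natural-coloured culm is at scene (298,242) and side (328,252). The cradle is at scene (340,292), with its stop board on the +y side at (385,278). The yellow and turquoise pieces are decoys. Next I'll fit models to the masks.

```bash
cat > fit.py <<'E'
from h import *
from scipy.optimize import minimize
def prism(prof,y0,y1): return np.array([[x,y,z] for y in(y0,y1) for x,z in prof])
CR=[prism([(-77,0),(-27,15),(-22,15),(-7,0)],-70,100),prism([(7,0),(49,42),(75,42),(75,0)],-70,100),prism([(-52,0),(-52,58),(75,58),(75,0)],100,124)]
a=np.linspace(0,2*np.pi,24,endpoint=False)
CU=[np.array([[25*np.cos(t),y,25*np.sin(t)] for y in(-100,100) for t in a])]
def place(P,q,z=0):
    c,s=np.cos(q[2]),np.sin(q[2]); return P@np.array([[c,s,0],[-s,c,0],[0,0,1]])+[q[0],q[1],z]
def sil(p,parts,q,z):
    m=np.zeros((480,640),np.uint8)
    for P in parts:
        u=proj(p,place(P,q,z)); h=cv2.convexHull(np.round(u*16).astype(np.int32))
        cv2.fillConvexPoly(m,h,255,cv2.LINE_AA,4)
    return m/255.
def fit(views,parts,q0,z):
    # views: (picture, mask, ignore)
    def f(v):
        q=(v[0],v[1],v[2]/100); e=0
        for p,m,ig in views:
            s=sil(p,parts,q,z); w=~ig; e+=np.abs(s-m)[w].sum()/m.sum()
        return e
    v=np.array([q0[0],q0[1],q0[2]*100])
    for st in(15,5):
        r=minimize(f,v,method="Nelder-Mead",options=dict(initial_simplex=np.vstack([v,v+[st,0,0],v+[0,st,0],v+[0,0,st/1.5]]),xatol=.05,fatol=1e-5)); v=r.x
    return np.array([v[0],v[1],v[2]/100]),r.fun
def region(th,p,xy,z):
    best=None
    for r in cut_out(th,p):
        d=np.linalg.norm(np.array(r["at"])-proj(p,[[*xy,z]])[0])
        if r["confidence"]>.3 and d<45 and(best is None or d<best[0]): best=(d,r["region"])
    return None if best is None else best[1]
E
python3 - <<'E'
from fit import *
ps=[read_camera(n) for n in("scene","side")]
for th,parts,q0,z in(("cradle",CR,(662,170,.1),0),("culm",CU,(505,120,.05),25)):
    vs=[]
    for p,n in zip(ps,("scene","side")):
        m=region(th,p,q0[:2],25)
        if m is None: print("none",th,n);continue
        ig=np.zeros_like(m)
        mm=region("mallet",p,(771,201),25)
        if mm is not None: ig=cv2.dilate(mm.astype(np.uint8),np.ones((5,5)))>0
        print(th,n,m.sum(),ig.sum()); vs.append((p,m,ig))
    for sub in(vs,vs[:1],vs[1:]):
        q,e=fit(sub,parts,q0,z); print(th,q.round(3),round(e,3))
    if 1:
        Q=fit(vs,parts,q0,z)[0]; o=[]
        for p,m,ig in vs:
            im=p["image"].copy(); s=np.zeros((480,640),np.uint8)
            for P in parts:
                h=cv2.convexHull(np.round(proj(p,place(P,Q,z))).astype(np.int32)); cv2.polylines(im,[h],True,(255,0,0),1)
            u,v=proj(p,[[*Q[:2],25]])[0].astype(int); o.append(cv2.resize(im[v-60:v+60,u-80:u+80],(400,300),interpolation=cv2.INTER_NEAREST))
        cv2.imwrite(f"pics/f_{th}.png",np.hstack(o)[:,:,::-1])
A=cv2.imread("pics/f_cradle.png");B=cv2.imread("pics/f_culm.png");cv2.imwrite("pics/fit.png",np.vstack([A,B]))
E
```

```text
cradle scene 5056 3980
none cradle side
cradle [ 6.49002e+02  1.49114e+02 -5.90000e-02] 0.067
cradle [ 6.49002e+02  1.49114e+02 -5.90000e-02] 0.067
cradle [6.62e+02 1.70e+02 1.00e-01] 0.0
culm scene 2067 3980
culm side 959 2046
culm [ 5.02211e+02  1.12452e+02 -1.38000e-01] 0.242
culm [ 5.02282e+02  1.13039e+02 -1.42000e-01] 0.048
culm [ 5.02319e+02  1.09434e+02 -1.20000e-01] 0.184Traceback (most recent call last):
  File "<stdin>", line 22, in <module>
    return _nx.concatenate(arrs, 0, dtype=dtype, casting=casting)
           ~~~~~~~~~~~~~~~^^^^^^^^^^^^^^^^^^^^^^^^^^^^^^^^^^^^^^^
ValueError: all the input array dimensions except for the concatenation axis must match exactly, but along dimension 1, the array at index 0 has size 400 and the array at index 1 has size 800
```

Call:
move_arm:
  commands:
    - [[0.8,1,0],-0.5,1]
    - [[0.8,1,0],-0.5,1]
    - [[0.8,1,0],-0.5,1]
    - [[0.8,1,0],-0.5,1]
    - [[0.8,1,0],-0.5,1]
    - [[0.8,1,0],-0.5,1]
    - [[0.8,1,0],-0.5,1]
    - [[0.8,1,0],-0.5,1]
    - [[0.8,1,0],-0.4,1]
    - [[0.8,1,0],0,1]
    - [[0.1,1,0],0,1]
    - [[0.1,1,0],0,1]
    - [[0.1,1,0],0,1]
    - [[0.1,1,0],0,1]
    - [[0.1,1,0],0,1]
    - [[0.1,1,0],0,1]
    - [[0.1,1,0],0,1]
    - [[0.1,1,0],0,1]
    - [[0.1,1,0],0,1]
    - [[0.1,1,0],0,1]

```text
t: 3.32
eef_pos: [446.7, 2.0, 405.0]
tcp_rot: [3.141, -0.0, -0.065]
ft_force: [-0.1, -0.0, 0.2]
opening: 0.998
grip_force: 0.0
```

Call:
move_arm:
  commands:
    - [[0.2,1,0],0,1]
    - [[0.2,1,0],0,1]
    - [[0.2,1,0],0,1]
    - [[0,0.5,0],0,1]
    - [[0,0,0],0,1]
    - [[0,0,0],0,1]

```text
t: 3.82
eef_pos: [464.7, 105.9, 404.7]
tcp_rot: [3.141, 0.0, -0.063]
ft_force: [-0.1, -0.2, -0.9]
opening: 0.999
grip_force: 0.0
```

```bash
python3 - <<'E'
from fit import *
s=env.state(); print(s["t"],s["eef_pos"].round(1),s["tcp_rot"].round(3))
ps={n:read_camera(n) for n in("scene","side","wrist")}
for th,parts,q0,z in(("cradle",CR,(649,149,-.059),0),("culm",CU,(502,113,-.14),25)):
    vs={}
    for n,p in ps.items():
        m=region(th,p,q0[:2],25)
        if m is None: print("none",th,n,proj(p,[[*q0[:2],25]]));continue
        ig=np.zeros_like(m); mm=region("mallet",p,(771,201),25) if n=="scene" else None
        if mm is not None: ig=cv2.dilate(mm.astype(np.uint8),np.ones((5,5)))>0
        vs[n]=(p,m,ig); q,e=fit([vs[n]],parts,q0,z); print(th,n,q.round(3),round(e,3))
    for n in("scene","wrist"):
        for P in parts:
            h=cv2.convexHull(np.round(proj(ps[n],place(P,q0,z))).astype(np.int32)); cv2.polylines(ps[n]["image"],[h],True,(255,0,0),1)
w=ps["wrist"]["image"]; sc=cv2.resize(ps["scene"]["image"][180:360,180:420],(640,480))
cv2.imwrite("pics/w1.png",cv2.resize(np.vstack([w,sc]),None,fx=.62,fy=.62)[:,:,::-1])
E
```

```text
3.8167 [464.7 105.9 404.7] [ 3.141  0.    -0.063]
cradle scene [ 6.48467e+02  1.49688e+02 -5.70000e-02] 0.205
cradle side [ 6.49053e+02  1.47380e+02 -1.80000e-02] 0.085
cradle wrist [ 6.50725e+02  1.48639e+02 -4.50000e-02] 0.048
culm scene [ 5.02255e+02  1.13020e+02 -1.39000e-01] 0.102
culm side [ 5.01751e+02  1.10522e+02 -1.39000e-01] 0.097
culm wrist [ 5.03923e+02  1.11858e+02 -1.41000e-01] 0.043
```

View pics/w1.png

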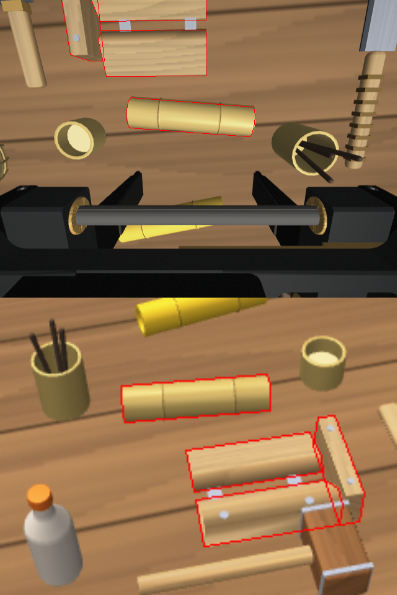

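Wrist view: the red outlines sit tightly on the culm at (190,117) and the cradle at (155,50), and the way between them is free. I'll go down on the robot side of the culm with the fingers spread along it.

Call:
move_arm:
  commands:
    - [[-0.4,0.1,-1],0,1]
    - [[-0.4,0.1,-1],0,1]
    - [[-0.1,0,-1],0,1]
    - [[0,0,-1],0,1]
    - [[0,0,-1],0,1]
    - [[0,0,-1],0,1]
    - [[0,0,-0.6],0,1]
    - [[0,0,0],0,1]
    - [[0.4,0,0],0,1]
    - [[0.3,0,0],0,1]
    - [[0.2,0,0],0,1]
    - [[0.2,0,0],0,1]
    - [[0.2,0,0],0,1]
    - [[0.2,0,0],0,1]
    - [[0.2,0,0],0,1]
    - [[0.2,0,0],0,1]
    - [[0.2,0,0],0,1]
    - [[0.2,0,0],0,1]

```text
t: 5.87
eef_pos: [507.4, 111.6, 206.8]
tcp_rot: [3.141, 0.0, -0.065]
ft_force: [0.4, -0.8, -0.0]
opening: 0.998
grip_force: 0.1
```

```bash
cat > look.py <<'E'
from fit import *
import sys
x,y,z,w=map(float,sys.argv[1:5]); C=(650,149,-.05)
s=env.state(); print(s["t"],s["eef_pos"].round(1),s["tcp_rot"].round(3),s["ft_force"].round(1))
for n in("scene","wrist"):
    p=read_camera(n); m=region("culm",p,(x,y),z)
    if n==sys.argv[5]: save(p,sys.argv[6])
    if m is None: print("none",n);continue
    q,e=fit([(p,m,np.zeros_like(m))],CU,(x,y,w),z)
    d=q[:2]-C[:2]; c,t=np.cos(C[2]),np.sin(C[2]); print(n,q.round(3),round(e,3),"cradle xy",(c*d[0]+t*d[1]).round(1),(-t*d[0]+c*d[1]).round(1))
E
python3 look.py 522 111 25 -.1 wrist w2
```

```text
5.8667 [507.4 111.6 206.8] [ 3.141  0.    -0.065] [ 0.4 -0.8 -0. ]
scene [ 5.46034e+02  1.06173e+02 -1.15000e-01] 0.079 cradle xy -101.7 -48.0
none wrist
```

Call:
move_arm:
  commands:
    - [[0.2,0,0.05],0,1]
    - [[0.2,0,0.05],0,1]
    - [[0.2,0,0.05],0,1]
    - [[0.2,0,0.05],0,1]
    - [[0.2,0,0.05],0,1]
    - [[0.2,0,0],0,1]
    - [[0.2,0,0],0,1]
    - [[0.2,0,0],0,1]
    - [[0.2,0,0],0,1]

```text
t: 6.82
eef_pos: [561.2, 111.6, 214.2]
tcp_rot: [3.141, 0.001, -0.065]
ft_force: [-4.3, -0.4, 2.1]
opening: 0.998
grip_force: 1.9
```

```bash
python3 look.py 597 106 34 -.06 scene s3
```

```text
6.8167 [561.2 111.6 214.2] [ 3.141e+00  1.000e-03 -6.500e-02] [-4.3 -0.4  2.1]
scene [ 5.96011e+02  1.02658e+02 -5.90000e-02] 0.07 cradle xy -51.6 -49.0
wrist [ 5.98213e+02  1.02827e+02 -6.40000e-02] 0.017 cradle xy -49.4 -48.7
```

View pics/s3.png

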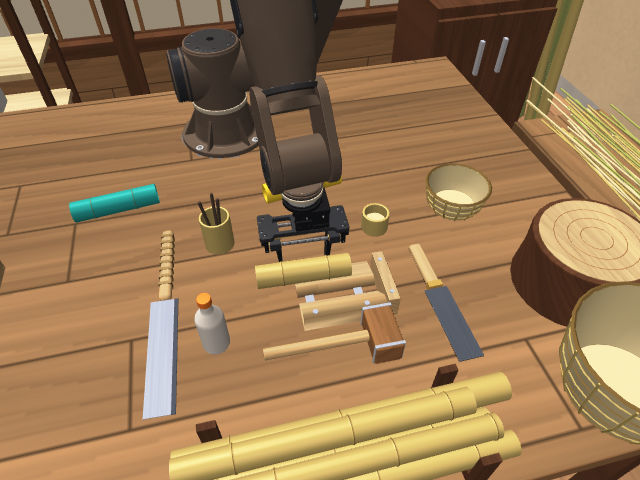

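The culm is on the ramp and parallel to the V at (303,270). I'll push on over the crest.

Call:
move_arm:
  commands:
    - [[0.2,0,0],0,1]
    - [[0.2,0,0],0,1]
    - [[0.2,0,0],0,1]
    - [[0.2,0,0],0,1]
    - [[0.15,0,0],0,1]
    - [[0.15,0,0],0,1]
    - [[0.15,0,0],0,1]
    - [[0.1,0,0],0,1]
    - [[0,0,0],0,1]
    - [[0,0,0],0,1]
    - [[0,0,0],0,1]
    - [[0,0,0],0,1]

```text
t: 8.02
eef_pos: [601.2, 111.6, 214.3]
tcp_rot: [3.141, 0.0, -0.065]
ft_force: [-0.7, 0.3, 0.1]
opening: 0.998
grip_force: 0.0
```

```bash
python3 look.py 648 101 28 -.05 wrist w4
```

```text
8.0167 [601.2 111.6 214.3] [ 3.141  0.    -0.065] [-0.7  0.3  0.1]
scene [ 6.47447e+02  9.99760e+01 -4.30000e-02] 0.057 cradle xy -0.1 -49.1
wrist [ 6.47862e+02  1.00424e+02 -4.40000e-02] 0.015 cradle xy 0.3 -48.6
```

View pics/w4.png

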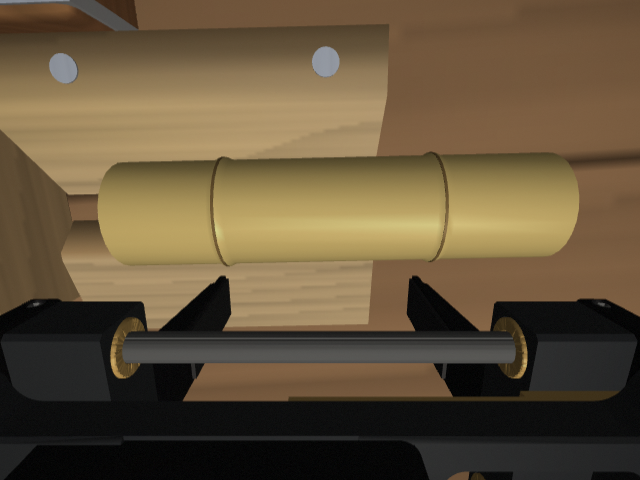

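The culm lies seated in the V, parallel to it, with its end about 49 mm short of the board. Next I'll lift, turn a quarter, close, and go behind its open end.

Call:
move_arm:
  commands:
    - [[-0.3,0,1],0,1]
    - [[0,0,1],0,1]
    - [[0,0,1],1,0]
    - [[0.17,-0.46,0],1,-1]
    - [[0.17,-0.46,0],1,-1]
    - [[0.17,-0.46,0],1,-1]
    - [[0.17,-0.46,0],1,-1]
    - [[0.17,-0.46,0],1,-1]
    - [[0.17,-0.46,0],1,-1]
    - [[0.17,-0.46,0],1,-1]
    - [[0.17,-0.46,0],1,-1]
    - [[0.17,-0.46,0],1,-1]
    - [[0.17,-0.46,0],1,-1]
    - [[0,0,0],1,-1]
    - [[0,0,0],1,-1]
    - [[0,0,0],1,-1]
    - [[0,0,0],1,-1]
    - [[0,0,0],1,-1]
    - [[0,0,0],1,-1]
    - [[0,0,0],1,-1]

```text
t: 9.88
eef_pos: [643.2, -26.5, 304.2]
tcp_rot: [3.142, 0.0, 1.379]
ft_force: [0.5, -0.5, -0.9]
opening: 0.004
grip_force: 0.0
```

Call:
move_arm:
  commands:
    - [[0,0,0],1,-1]
    - [[0,0,0],0.8,-1]
    - [[0,0,0],0,-1]
    - [[0,0,0],0,-1]

```text
t: 10.22
eef_pos: [643.3, -26.4, 304.3]
tcp_rot: [3.142, 0.0, 1.517]
ft_force: [0.8, -0.3, 0.2]
opening: 0.005
grip_force: 0.0
```

```bash
python3 look.py 648 100 28 -.05 scene s5; python3 - <<'E'
from h import *
for n in("scene","side"):
    p=read_camera(n)
    for r in cut_out("glue",p)[:1]:
        ys,xs=np.nonzero(r["region"]); print(n,r["confidence"],(xs.min(),xs.max(),ys.min(),ys.max()),onz(p,((xs[ys>ys.max()-15].mean()),ys.max()),0).round())
E
```

```text
10.2167 [643.3 -26.4 304.3] [3.142 0.    1.517] [ 0.8 -0.3  0.2]
scene [ 6.46241e+02  1.00643e+02 -3.50000e-02] 0.08 cradle xy -1.3 -48.5
wrist [ 6.47997e+02  1.00840e+02 -4.40000e-02] 0.018 cradle xy 0.4 -48.2
scene 0.64 (np.int64(194), np.int64(229), np.int64(293), np.int64(353)) [ 730. -103.    0.]
side 0.62 (np.int64(254), np.int64(273), np.int64(169), np.int64(216)) [705. -78.   0.]
```

View pics/s5.png

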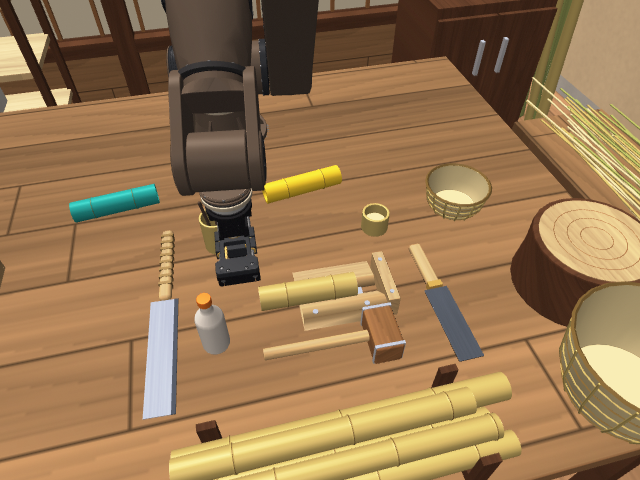

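The culm is still seated at (308,290). The hand is turned and closed behind its end, and the glue bottle at (212,325) clears the gripper body by about 14 mm. I'll go down and push.

Call:
move_arm:
  commands:
    - [[0,0,-0.85],0,-1]
    - [[0,0,-0.85],0,-1]
    - [[0,0,-0.85],0,-1]
    - [[0,0,-0.85],0,-1]
    - [[0,0,0],0,-1]
    - [[0,0.2,0],0,-1]
    - [[0,0.2,0],0,-1]
    - [[0.01,0.2,0],0,-1]
    - [[0.01,0.2,0],0,-1]
    - [[0.01,0.2,0],0,-1]
    - [[0.01,0.2,0],0,-1]
    - [[0.01,0.2,0],0,-1]
    - [[0.01,0.2,0],0,-1]
    - [[0,0,0],0,-1]

```text
t: 11.78
eef_pos: [645.1, 22.8, 202.3]
tcp_rot: [3.141, -0.0, 1.52]
ft_force: [-0.5, 0.1, -1.3]
opening: 0.008
grip_force: 0.0
```

```bash
python3 look.py 650 134 28 -.05 scene s6
```

```text
11.7833 [645.1  22.8 202.3] [ 3.141 -0.     1.52 ] [-0.5  0.1 -1.3]
scene [ 6.49261e+02  1.59265e+02 -3.60000e-02] 0.214 cradle xy -1.3 10.2
none wrist
```

Call:
move_arm:
  commands:
    - [[0,0.1,0],0,-1]
    - [[0,0.1,0],0,-1]
    - [[0,0.1,0],0,-1]
    - [[0,0.1,0],0,-1]

```text
t: 12.32
eef_pos: [645.2, 33.7, 202.3]
tcp_rot: [3.141, 0.0, 1.519]
ft_force: [1.2, -1.5, 0.6]
opening: 0.002
grip_force: 0.6
```

Call:
move_arm:
  commands:
    - [[0,0.07,0],0,-1]
    - [[0,0.07,0],0,-1]

```text
t: 12.48
eef_pos: [645.1, 38.0, 202.3]
tcp_rot: [3.141, 0.0, 1.519]
ft_force: [0.7, -21.4, 0.2]
opening: 0.002
grip_force: 12.0
```

```bash
python3 look.py 650 149 28 -.05 scene s7; python3 -c "
import cv2;a=cv2.imread('pics/s7.png')[200:350,220:420];cv2.imwrite('pics/s7c.png',cv2.resize(a,None,fx=4,fy=4,interpolation=2))"
```

```text
12.4833 [645.1  38.  202.3] [3.141 0.    1.519] [  0.7 -21.4   0.2]
scene [ 6.49474e+02  1.76436e+02 -4.40000e-02] 0.259 cradle xy -1.9 27.4
none wrist
```

View pics/s7c.png

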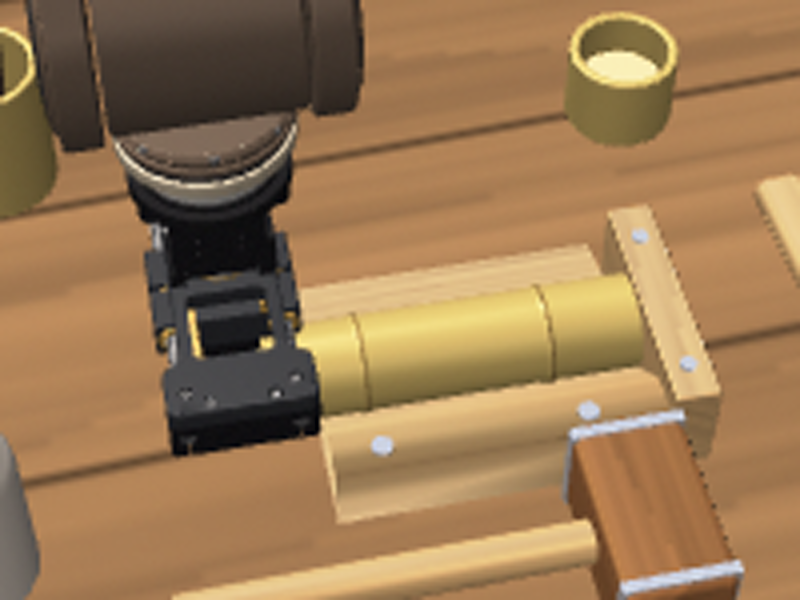

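The culm's end is against the stop board (640,320 in the crop), and the wrist force rose to 21 N where I expected contact. I'll back off and lift clear.

Call:
move_arm:
  commands:
    - [[0,-0.1,0],0,-1]
    - [[0,-0.2,0],0,-1]
    - [[0,-0.4,0],0,-1]
    - [[0,-0.5,0],0,-1]
    - [[0,0,0.6],0,-1]
    - [[0,0,1],0,-1]
    - [[0,0,1],0,-1]
    - [[0,0,1],0,-1]
    - [[0,0,1],0,-1]
    - [[-0.5,-0.8,0.6],0,-1]
    - [[-0.5,-1,0],0,-1]
    - [[-0.5,-1,0],0,-1]
    - [[-0.5,-1,0],0,-1]
    - [[-0.5,-1,0],0,-1]
    - [[0,0,0],0,-1]
    - [[0,0,0],0,-1]

```text
t: 14.02
eef_pos: [569.3, -144.8, 358.5]
tcp_rot: [3.141, -0.0, 1.515]
ft_force: [0.6, -0.2, 0.0]
opening: 0.004
grip_force: 0.0
```

```bash
python3 look.py 650 149 28 -.05 scene s8;  python3 -c "
import cv2;a=cv2.imread('pics/s8.png')[180:380,180:446];cv2.imwrite('pics/s8c.png',cv2.resize(a,None,fx=3,fy=3,interpolation=2))"
```

```text
14.0167 [ 569.3 -144.8  358.5] [ 3.141 -0.     1.515] [ 0.6 -0.2  0. ]
scene [ 6.48802e+02  1.49691e+02 -4.70000e-02] 0.066 cradle xy -1.2 0.6
none wrist
```

View pics/s8c.png

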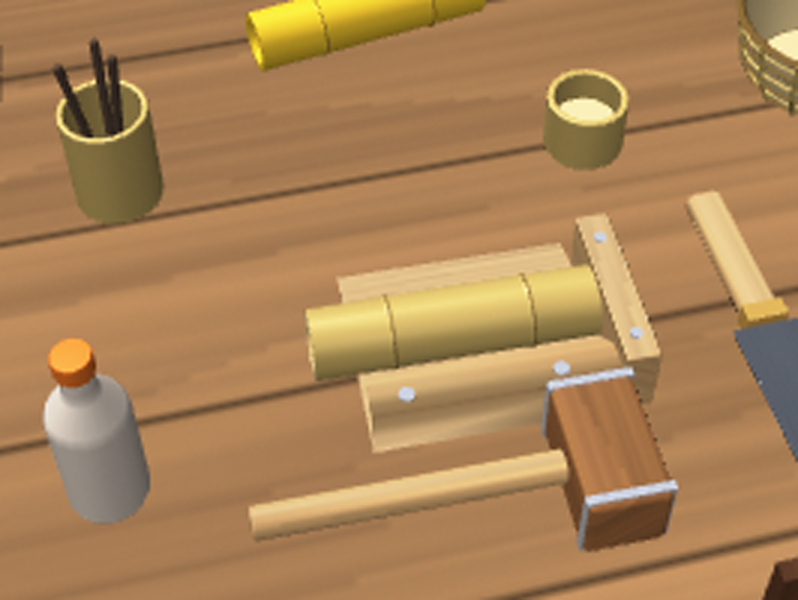

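The culm lies in the V with its end at the stop board (600,300 in the crop). The measured offset from the target is about 1 mm, the hand is clear, and the bystanders in view have not moved.

```bash
python3 -c "
from cell import env
print(env.job_done())"
```

```text
the job is handed in; nothing more can be done
None
```

The culm is seated in the cradle's V with its end against the stop board (measured to about 1 mm), the hand is clear, and the job was handed in at about 14 s; no verdict came back.

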